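Make up two balance-check kits

TASK

Make up the two balance-check kits, each thing standing upright and centred on the circle of its own size in its tray. The long tray gets the top dish from the spring dispenser (on the large circle), the largest brass weight (middle circle) and the black-capped vial (end circle); the short tray gets the smallest brass weight (small circle) and the white-capped vial (larger circle). Leave the middle-sized weight and the other dishes where they are, and let go of everything.

Things in the scene. Friction and masses are not known exactly. Their poses are not given: they have to be found in the camera images.
- dish: The uppermost of three equal white lidded plastic dishes stacked in the spring dispenser, to go into the long tray. Round, 14 mm tall; the lower 5 mm is 47 mm across, the lid above it 50 mm across; closed and solid, 30 g. Origin: centre of its underside (48 mm above the worktop at the start, so its top is at 62 mm); z up. It lies loose: lift it straight up.
- dispenser: Spring dispenser, fixed to the worktop: a dark steel base disc 68 mm across and 8 mm tall with four upright steel guide rods (5 mm thick, up to 55 mm above the worktop, so beside the lower half of the top dish) that stand 30 mm from the axis at +-35 and +-145 degrees from the dispenser's own x axis. Fingers that close along its own y axis pass between the rods. Origin: centre of its underside; z up. It stands somewhere among the stock.
- lift (a joint): Height of the dispenser's spring plate under the dishes, in m: 0 at the start (on its lower stop, three dishes); the soft spring (21 N/m) lifts it by about 0.013 for each dish taken, so that the next dish rises nearly to where the taken one was.
- weight_large: Largest of three brass weights, for the long tray: upright cylinder 38 mm across up to 56 mm, then a neck and knob 24 mm across, 71 mm tall in all, about 500 g. Origin: centre of its underside; z points up along its axis. It stands upright on the worktop among the stock at the start; the places of the stock are shuffled.
- weight_middle: Middle-sized brass weight, not needed: 30 mm across up to 42 mm, 53 mm tall in all with its knob, about 200 g. To be left where it stands. Origin: centre of its underside; z points up along its axis. It stands upright on the worktop among the stock at the start; the places of the stock are shuffled.
- weight_small: Smallest brass weight, for the short tray: 20 mm across, 35 mm tall with its knob, about 50 g; can be gripped straight across its body. Origin: centre of its underside; z points up along its axis. It stands upright on the worktop among the stock at the start; the places of the stock are shuffled.
- vial_black: Glass sample vial with a black screw cap, for the long tray: 27 mm across, 64 mm tall, about 28 g. Origin: centre of its underside; z points up along its axis. It stands upright on the worktop among the stock at the start; the places of the stock are shuffled.
- vial_white: Glass sample vial with a whitish cap, for the short tray: 27 mm across, 64 mm tall, about 28 g. Origin: centre of its underside; z points up along its axis. It stands upright on the worktop among the stock at the start; the places of the stock are shuffled.
- tray_long: Long flat grey tray, 200 mm along its x, 94 mm along its y, fixed. Floor 3 mm above the worktop, rim 4 mm wide and 5 mm high (above the worktop). Origin: centre of its underside; its x axis points roughly away from the robot, z up. Three circles are drawn on its floor on the centre line (y = 0): large, 56 mm across, at x = -65 mm (for the dish); middle, 44 mm across, at x = +3 mm (for the largest weight); small, 33 mm across, at x = +66 mm (for the black-capped vial).
- tray_short: Short flat grey tray, 140 mm along its x, 94 mm along its y, fixed; otherwise like the long one (floor 3 mm, rim 5 mm high; origin, axes alike). Two circles on its centre line (y = 0): 26 mm across at x = -34 mm (for the smallest weight) and 33 mm across at x = +30 mm (for the white-capped vial). The two trays may swap places.
Things that resemble listed ones, but are neither listed nor needed, are in the scene too. What is shaped like the vial_white but green or orange is not meant.

How it is judged:
At the end, for the whole second after the job is handed in: Dish, largest weight and black-capped vial in the long tray, smallest weight and white-capped vial in the short one: each upright (0.1 rad), at rest on the floor, within 10 mm (x and y) of its circle's centre; middle weight within 20 mm of its start; other dishes in the dispenser (lift 6 to 20 mm) (x of dish in the frame of tray_long between -0.075 and -0.055 m and y of dish in the frame of tray_long between -0.01 and 0.01 m and z of dish in the frame of tray_long between -0.001 and 0.007 m and angle between each of dish, weight_large, vial_black, weight_small, vial_white, weight_middle's own z axis and vertical below 0.1 rad and linear speed of each of dish, weight_large, vial_black, weight_small, vial_white below 0.02 m/s and x of weight_large in the frame of tray_long between -0.007 and 0.013 m and y of weight_large in the frame of tray_long between -0.01 and 0.01 m and z of weight_large in the frame of tray_long between -0.001 and 0.007 m and x of vial_black in the frame of tray_long between 0.056 and 0.076 m and y of vial_black in the frame of tray_long between -0.01 and 0.01 m and z of vial_black in the frame of tray_long between -0.001 and 0.007 m and x of weight_small in the frame of tray_short between -0.044 and -0.024 m and y of weight_small in the frame of tray_short between -0.01 and 0.01 m and z of weight_small in the frame of tray_short between -0.001 and 0.007 m and x of vial_white in the frame of tray_short between 0.02 and 0.04 m and y of vial_white in the frame of tray_short between -0.01 and 0.01 m and z of vial_white in the frame of tray_short between -0.001 and 0.007 m and distance of weight_middle from where it was at the start of the episode below 0.02 m and value of joint lift between 0.006 and 0.02 m); the robot touches nothing.
It fails at once if the middle-sized weight, which is not needed, is carried off or knocked over (distance of weight_middle from where it was at the start of the episode above 0.03 m or angle between weight_middle's own z axis and vertical above 0.5 rad).
It fails at once if a second dish is taken from the dispenser (value of joint lift above 0.023 m).
It also fails if it takes over 128 s, if anything falls off the work surface, if the arm or the gripper's body presses on something with over 40 N, if the wrist force passes 120 N, or if a joint passes its speed limit or range.

ROBOT

A 6-joint arm with a two-finger parallel gripper is mounted at the origin on the work surface; the furniture and walls round the work are solid. World frame = base frame: x ahead of the robot, y to its left, z up, the work surface at z = 0. Lengths are in m, angles in rad, forces in N, time in s.
With the tool pointing down it reaches from about 0.325 to 0.9 m from the base axis. Payload 6.1 kg.
Tool frame: the origin (TCP) lies midway between the tips of the shut fingers; the grasp point (between the pads) lies 19 mm behind it; z points along the fingers, y is the line along which they close (so a half turn about z gives the same grasp; the last joint's range is limited). The gripper opens to 85 mm and grips with 20 to 120 N. Pads are 22 mm wide; open, the fingers measure 114 mm over their backs; the gripper's body (76 mm by 85 mm) begins 54 mm behind the grasp point. The pads swing forward as they close: fully open they stand 13 mm farther back than shut.
Start: joints at [1.126, 0.22, 1.526, -0, 1.395, -0.126], TCP at [0.196, 0.594, 0.205] pointing down, gripper open.
Joint ranges: [-2.98, 2.98], [-0.91, 2.08], [0.09, 2.57], [-1.24, 4.39], [0.2, 2.65], [-2.68, 2.68]. Speed limits (rad/s): [2.57, 2.57, 3.01, 3.14, 3.14, 3.14].

INTERFACE

Orientations are given as [roll, pitch, yaw] about the fixed x, y, z axes, in that order (R = Rz(yaw) Ry(pitch) Rx(roll)).
In Python, from plant import movep, move_l, set_joints, gripper_to, hold, inverse_kinematics, observe, get_image, get_calibration, Unreachable, job_done gives the robot as it stands. Calls block until the motion is done:
- movep(position, orientation): joint-space move of the TCP to a pose.
- move_l(position, feed=0.15, rotation=None, max_force=None): straight line of the TCP; rotation=None keeps the orientation; feed is the mean speed in m/s. With max_force (N) it stops when the force on the tool has changed by that much, and returns True; else False.
- set_joints(angles): joint-space move.
- gripper_to(opening, f_grip=None): finger opening in m; f_grip is the grip in N (None keeps the last); returns when the fingers have stopped.
- hold(seconds).
- inverse_kinematics(position, orientation): joint angles nearest the present ones, or None.
- observe(): the state.
- get_image(name): name is "side" or "top" or "wrist"; returns (picture, depth): 384x512x3 uint8, red, green, blue; 384x512 float32, m along the optical axis (not along the pixel's ray), 0 where there is no reading.
- get_calibration(name): a dict with "intrinsics" (3x3 intrinsics, pixels), "dist_coeffs" ([k1, k2, p1, p2, k3] as OpenCV has them; the pictures are not rectified), "world_from_camera" (4x4, takes a point from camera to world coordinates). Camera axes: x right, y down, z forward; pixel columns grow to the right and rows downward; lengths in m; the calibration is good to about 2 mm. A picture is of the moment at which its call begins: read the wrist's pose just before it. get_calibration takes no time and is no camera call; for the wrist camera it gives the pose at the moment of the call.
A pose or a line that the arm cannot do raises Unreachable and nothing moves.
- job_done(): hands the job in; it is judged then, once.
The state is a dict: "time_s": time; "q": joint angles; "joint_velocities": joint speeds; "joint_torque": joint torques, N m; "eef_pos": TCP position; "tcp_rot": TCP orientation; "ft_force": force on the tool from outside, world axes, zero at the start; "torque": the same for the moment, N m; "opening": finger opening in m; "grasp_force": force on a finger pad.
Only numpy, scipy, OpenCV 4.12 (cv2) and the standard library are available. Lean on these libraries where they do the work, as an engineer would, in place of code of your own. Each camera call takes 0.05 s, during which the arm holds its last target. There are 200 camera calls.

## Working session

There is one attempt and no reset: what is moved stays moved. The work goes in short steps, each a Python script; the robot and the scene stay as the last script left them, time stands still between calls to the robot, and variables do not carry over. Pictures are saved under pics/ and viewed, at most 14 in all, crops included, and the job is handed in when it is done.

```bash
mkdir -p pics && ls && python3 - <<'E'
from plant import *
import cv2,numpy as np
for n in ["top","side"]:
    im,d=get_image(n); cv2.imwrite(f"pics/{n}0.png",cv2.cvtColor(cv2.resize(im,(800,600)),cv2.COLOR_RGB2BGR)); np.savez(f"{n}0.npz",im=im,d=d)
    c=get_calibration(n); print(n,c["intrinsics"].round(1).tolist(),c["dist_coeffs"],c["world_from_camera"].round(3).tolist(),(d>0).mean())
o=observe();print(o["time_s"],o["tcp_rot"])
E
```

```text
pics
top [[356.5, 0.0, 258.0], [0.0, 356.5, 190.5], [0.0, 0.0, 1.0]] [-0.06572307  0.          0.          0.          0.        ] [[0.02, -0.986, 0.164, 0.327], [-1.0, -0.022, -0.012, 0.127], [0.016, -0.164, -0.986, 1.003], [0.0, 0.0, 0.0, 1.0]] 0.9961039225260416
side [[492.7, 0.0, 259.4], [0.0, 492.7, 192.2], [0.0, 0.0, 1.0]] [0.05598207 0.         0.         0.         0.        ] [[-0.972, -0.156, 0.177, 0.256], [-0.235, 0.571, -0.786, 1.006], [0.021, -0.806, -0.592, 0.744], [0.0, 0.0, 0.0, 1.0]] 0.8740743001302084
0.1 [-3.13979503e+00 -2.36692212e-04  2.82278993e+00]
```

View pics/top0.png

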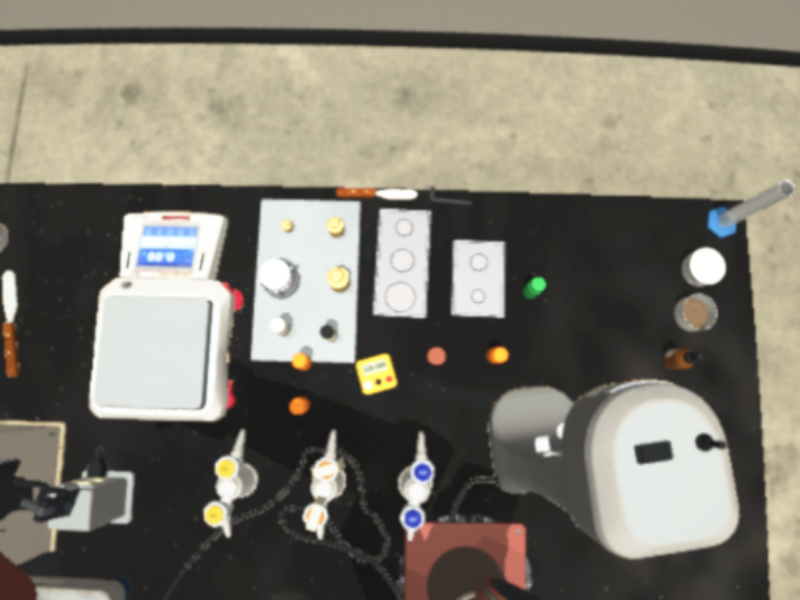

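View pics/side0.png

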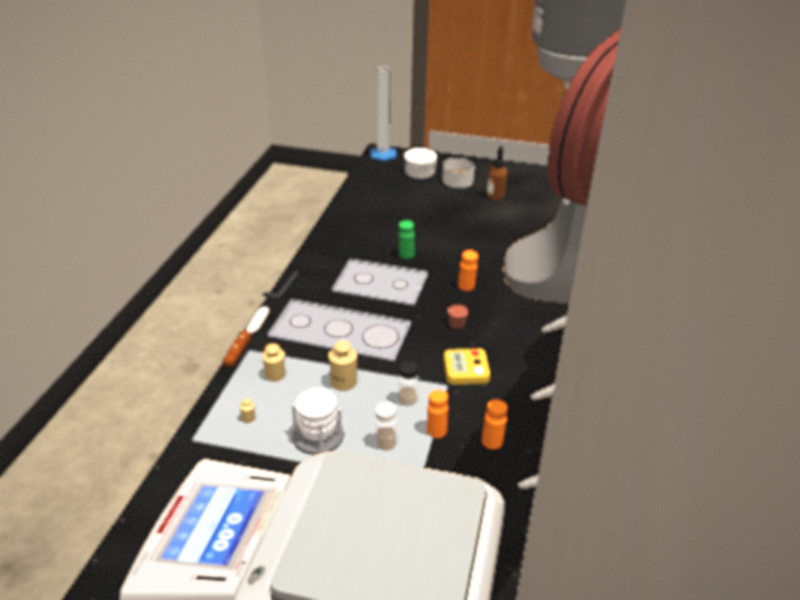

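The top view (800x600 picture) shows these items:

| Item | Pixel |
|---|---|
| Small weight | (287,225) |
| Middle weight | (335,226) |
| Large weight (bigger in the side view) | (338,278) |
| Dish and dispenser | (277,277) |
| White vial | (279,325) |
| Black vial | (328,331) |
| Long tray | (402,263) |
| Short tray | (478,279) |

Things that could be mistaken for them: orange vials at (301,361), (299,405) and (497,354), a green vial at (535,287), white jars at (704,266) and (695,312), and the middle weight for the large one.

Next I'll take close wrist views.

```bash
cat > h.py <<'E'
from plant import *
import cv2,numpy as np
def shot(n,save):
    c=get_calibration(n); im,d=get_image(n); np.savez(save+".npz",im=im,d=d,K=c["intrinsics"],D=c["dist_coeffs"],T=c["world_from_camera"])
    cv2.imwrite(f"pics/{save}.png",cv2.cvtColor(im,cv2.COLOR_RGB2BGR)); return im,d,c
def ray(px,z,K,D,T):
    "pixels (512 scale) -> world points on plane z"
    u=cv2.undistortPoints(np.float64(px).reshape(-1,1,2),K,np.array(D)).reshape(-1,2)
    v=np.c_[u,np.ones(len(u))]@T[:3,:3].T; o=T[:3,3]
    return o+v*((z-o[2])/v[:,2])[:,None]
E
python3 - <<'E'
from h import *
c=get_calibration("top");a=c["intrinsics"],c["dist_coeffs"],c["world_from_camera"]
N=dict(small=(287,225,.035),mid=(335,226,.053),large=(338,278,.071),dish=(277,275,.062),vw=(279,325,.064),vb=(328,331,.064),tl=(402,263,.003),ts=(478,279,.003))
for k,(x,y,z) in N.items(): print(k,ray([(x*.64,y*.64)],z,*a).round(3)[0])
w=get_calibration("wrist"); T=w["world_from_camera"]; print(w["intrinsics"].round(0).tolist(),T.round(3).tolist(),observe()["eef_pos"])
for p in [(.50,.20,.36),(.50,.24,.36),(.50,.05,.36)]:
  for yaw in np.arange(-3,3.1,.75):
    q=inverse_kinematics(p,[np.pi,0,yaw]); print(p,yaw.round(2),None if q is None else np.round(q,2))
E
```

```text
small [0.616 0.327 0.035]
mid [0.611 0.238 0.053]
large [0.514 0.227 0.071]
dish [0.519 0.333 0.062]
vw [0.432 0.325 0.064]
vb [0.424 0.241 0.064]
tl [0.558 0.118 0.003]
ts [ 0.532 -0.022  0.003]
[[272.0, 0.0, 257.0], [0.0, 272.0, 195.0], [0.0, 0.0, 1.0]] [[0.313, 0.909, 0.276, 0.125], [0.95, -0.299, -0.093, 0.616], [-0.002, 0.291, -0.957, 0.372], [0.0, 0.0, 0.0, 1.0]] [0.19561979 0.59295605 0.20398625]
(0.5, 0.2, 0.36) -3.0 [ 0.23 -0.04  1.52  0.    1.66 -1.48]
(0.5, 0.2, 0.36) -2.25 [ 0.23 -0.04  1.52  0.    1.66 -2.23]
(0.5, 0.2, 0.36) -1.5 None
(0.5, 0.2, 0.36) -0.75 [ 0.23 -0.04  1.52 -0.    1.66  2.55]
(0.5, 0.2, 0.36) 0.0 [ 0.23 -0.04  1.52 -0.    1.66  1.8 ]
(0.5, 0.2, 0.36) 0.75 [ 0.23 -0.04  1.52 -0.    1.66  1.05]
(0.5, 0.2, 0.36) 1.5 [ 0.23 -0.04  1.52 -0.    1.66  0.3 ]
(0.5, 0.2, 0.36) 2.25 [ 0.23 -0.04  1.52  0.    1.66 -0.45]
(0.5, 0.2, 0.36) 3.0 [ 0.23 -0.04  1.52  0.    1.66 -1.2 ]
(0.5, 0.24, 0.36) -3.0 [ 0.31 -0.    1.48  0.    1.66 -1.41]
(0.5, 0.24, 0.36) -2.25 [ 0.31 -0.    1.48  0.    1.66 -2.16]
(0.5, 0.24, 0.36) -1.5 None
(0.5, 0.24, 0.36) -0.75 [ 0.31 -0.    1.48 -0.    1.66  2.63]
(0.5, 0.24, 0.36) 0.0 [ 0.31 -0.    1.48 -0.    1.66  1.88]
(0.5, 0.24, 0.36) 0.75 [ 0.31 -0.    1.48 -0.    1.66  1.13]
(0.5, 0.24, 0.36) 1.5 [ 0.31 -0.    1.48 -0.    1.66  0.38]
(0.5, 0.24, 0.36) 2.25 [ 0.31 -0.    1.48  0.    1.66 -0.37]
(0.5, 0.24, 0.36) 3.0 [ 0.31 -0.    1.48  0.    1.66 -1.12]
(0.5, 0.05, 0.36) -3.0 [-0.06 -0.13  1.6   0.    1.67 -1.77]
(0.5, 0.05, 0.36) -2.25 [-0.06 -0.13  1.6   0.    1.67 -2.52]
(0.5, 0.05, 0.36) -1.5 None
(0.5, 0.05, 0.36) -0.75 [-0.06 -0.13  1.6  -0.    1.67  2.26]
(0.5, 0.05, 0.36) 0.0 [-0.06 -0.13  1.6  -0.    1.67  1.51]
(0.5, 0.05, 0.36) 0.75 [-0.06 -0.13  1.6  -0.    1.67  0.76]
(0.5, 0.05, 0.36) 1.5 [-0.06 -0.13  1.6  -0.    1.67  0.01]
(0.5, 0.05, 0.36) 2.25 [-0.06 -0.13  1.6   0.    1.67 -0.74]
(0.5, 0.05, 0.36) 3.0 [-0.06 -0.13  1.6   0.    1.67 -1.49]
```

```bash
python3 - <<'E'
from h import *
R=[np.pi,0,np.pi]
for s,p in [("w1",(.46,.28,.24)),("w2",(.47,.05,.24))]:
    movep(p,R); hold(.3); im,d,c=shot("wrist",s); 
    cv2.imwrite(f"pics/{s}b.png",cv2.cvtColor(cv2.resize(im,(800,600),interpolation=2),cv2.COLOR_RGB2BGR))
    K,D,T=c["intrinsics"],c["dist_coeffs"],c["world_from_camera"]
    v,u=np.mgrid[:384,:512]; n=cv2.undistortPoints(np.float64(np.c_[u.ravel(),v.ravel()]).reshape(-1,1,2),K,np.array(D)).reshape(384,512,2)
    P=np.dstack([n,np.ones((384,512))])*d[...,None]@T[:3,:3].T+T[:3,3]; np.save(s+"P.npy",P)
    print(s,T.round(3).tolist(),(d>0).mean(),"floor z",np.median(P[...,2][(d>0)&(P[...,2]<.03)&(P[...,2]>-.03)]))
    m=((P[...,2]>.012)&(P[...,2]<.1)&(d>0)).astype(np.uint8)
    k,l,st,ce=cv2.connectedComponentsWithStats(m)
    for i in range(1,k):
        if st[i,4]<60: continue
        q=P[l==i]; h=np.percentile(q[:,2],97); t=q[q[:,2]>h-.006]
        print(ce[i].round(),st[i,4],"top z",h.round(3),"centroid",t.mean(0).round(4),"ext",np.ptp(t,0).round(3),im[l==i].mean(0).round())
print(observe()["time_s"])
E
```

```text
w1 [[-0.001, 0.957, 0.291, 0.386], [1.0, 0.001, 0.0, 0.28], [0.0, 0.291, -0.957, 0.408], [0.0, 0.0, 0.0, 1.0]] 0.99609375 floor z -0.0001267726222723975
[ 8. 35.] 1268 top z 0.038 centroid [ 0.2696 -0.0424  0.0352] ext [0.047 0.015 0.01 ] [77. 76. 69.]
[432. 136.] 37443 top z 0.096 centroid [0.3779 0.5032 0.0946] ext [0.181 0.16  0.008] [207. 210. 205.]
[264.  37.] 602 top z 0.064 centroid [0.2971 0.2883 0.0626] ext [0.023 0.023 0.007] [224. 148.   0.]
[170.  89.] 1952 top z 0.018 centroid [0.3547 0.1611 0.0156] ext [0.07  0.068 0.009] [185. 154.  56.]
[264. 102.] 356 top z 0.064 centroid [0.3733 0.2888 0.0628] ext [0.022 0.024 0.005] [253. 191.   8.]
[ 95. 115.] 455 top z 0.027 centroid [0.3878 0.0563 0.0254] ext [0.029 0.031 0.007] [190.  95.  64.]
[ 18. 119.] 727 top z 0.064 centroid [ 0.3906 -0.0434  0.0618] ext [0.023 0.016 0.007] [180.  89.   2.]
[231. 140.] 379 top z 0.064 centroid [0.4216 0.246  0.0627] ext [0.023 0.024 0.005] [72. 70. 64.]
[294. 147.] 428 top z 0.064 centroid [0.4312 0.329  0.0624] ext [0.024 0.024 0.007] [232. 228. 220.]
[298. 211.] 1300 top z 0.063 centroi
[... 1670 characters left out ...]
top z 0.063 centroid [0.5187 0.3363 0.0613] ext [0.05  0.05  0.007] [219. 217. 214.]
[139. 197.] 562 top z 0.064 centroid [ 0.5119 -0.1164  0.0623] ext [0.024 0.025 0.007] [ 37. 177.  71.]
[381. 201.] 887 top z 0.071 centroid [0.5178 0.2289 0.0695] ext [0.022 0.023 0.007] [215. 198. 125.]
[503. 243.] 876 top z 0.043 centroid [0.6076 0.4483 0.041 ] ext [0.058 0.02  0.008] [177. 173. 161.]
[379. 257.] 288 top z 0.053 centroid [0.6146 0.242  0.0515] ext [0.016 0.017 0.006] [218. 201. 126.]
[428. 257.] 186 top z 0.035 centroid [0.6196 0.3304 0.0335] ext [0.011 0.012 0.007] [219. 202. 132.]
[335. 292.] 129 top z 0.016 centroid [0.6894 0.185  0.0142] ext [0.016 0.031 0.004] [206. 102.  33.]
3.2417
```

View pics/w1b.png

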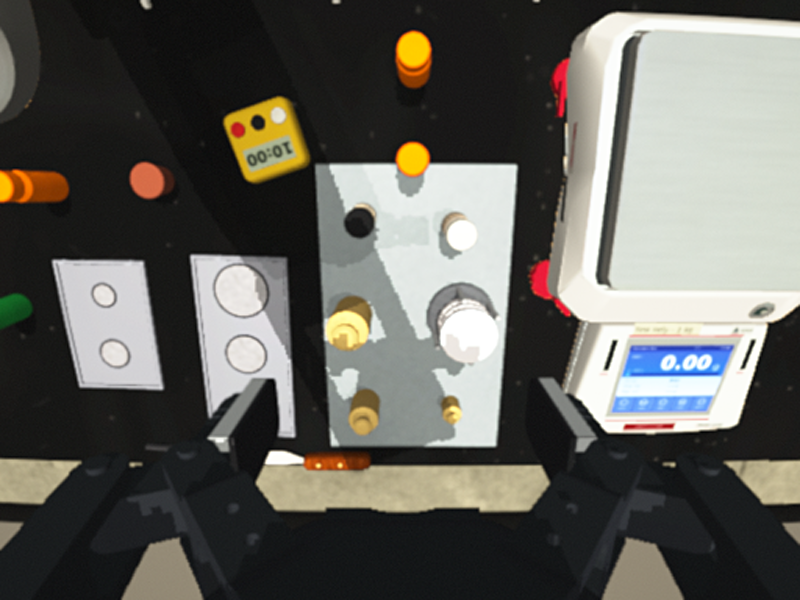

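View pics/w2b.png

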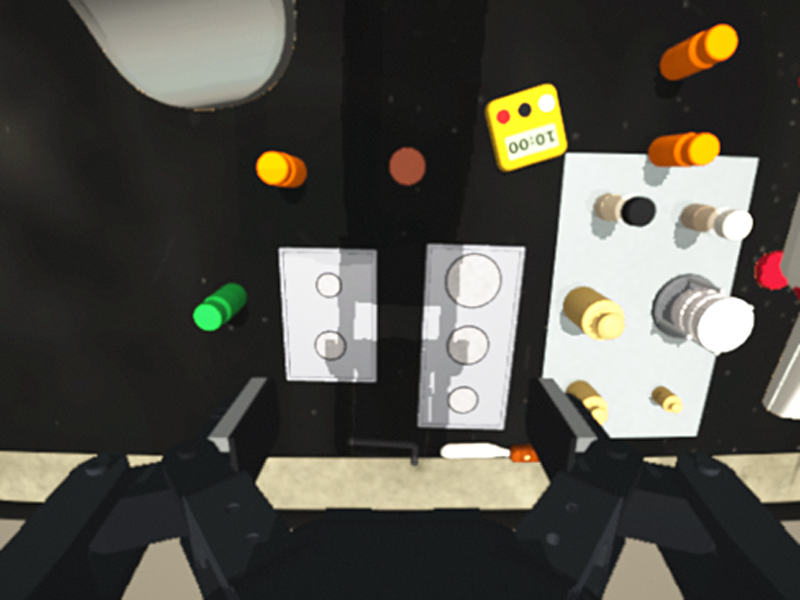

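Wrist view w1 shows the stock: black vial (358,220), white vial (460,233), large weight (350,328), dish in dispenser (466,330), middle weight (363,412) and small weight (451,408). View w2 shows the long tray with circles at (473,280), (467,345), (463,400) and the short tray with circles at (329,285), (330,345). Colours and heights match the intended items.

```bash
python3 - <<'E'
from h import *
f=np.load("w2.npz"); im=f["im"]; a=f["K"],f["D"],f["T"]
g=cv2.resize(cv2.cvtColor(im,cv2.COLOR_RGB2GRAY),None,fx=4,fy=4,interpolation=cv2.INTER_CUBIC)
b=cv2.adaptiveThreshold(g,255,cv2.ADAPTIVE_THRESH_MEAN_C,cv2.THRESH_BINARY_INV,31,6)
cs,_=cv2.findContours(b,cv2.RETR_LIST,cv2.CHAIN_APPROX_NONE)
seeds={"L-65":(473,280),"L3":(467,345),"L66":(463,400),"S-34":(329,285),"S30":(330,345)}
res={}
for k,s in seeds.items():
    s=np.array(s)*.64
    for c in cs:
        if len(c)<60: continue
        (x,y),(w,h),_=cv2.fitEllipse(c); x=(x+.5)/4-.5;y=(y+.5)/4-.5
        if np.hypot(x-s[0],y-s[1])<4 and 8<h/4<60 and w/h>.8:
            p=ray([(x,y)],.003,*a)[0]; print(k,np.round([x,y,w/4,h/4],1),p.round(4)); res.setdefault(k,[]).append(p)
    if k not in res: res[k]=[ray([s],.003,*a)[0]]; print(k,"manual",res[k][0].round(4))
for t,xs in (("L",(-.065,.003,.066)),("S",(-.034,.030))):
    pts=np.array([np.mean(v,0)[:2] for k,v in res.items() if k[0]==t]); d=pts[-1]-pts[0]; d/=np.linalg.norm(d)
    o=np.mean(pts-np.outer(xs,d),0); print(t,"origin",o.round(4),"yaw",np.arctan2(d[1],d[0]).round(4),"fit",(o+np.outer(xs,d)).round(4).tolist())
for s,cx in (("w1",(.519,.339)),("w2",(.5187,.3363))):
    P=np.load(s+"P.npy").reshape(-1,3); r=P[:,:2]-cx; rr=np.hypot(*r.T); m=(rr>.0275)&(rr<.036)&(P[:,2]>.015)&(P[:,2]<.058)
    print(s,np.histogram(np.degrees(np.arctan2(r[m,1],r[m,0])),bins=range(-180,181,10))[0])
f=np.load("w1.npz"); c=f["im"][165:245,255:345]; cv2.imwrite("pics/disp.png",cv2.cvtColor(cv2.resize(c,(675,600),interpolation=2),cv2.COLOR_RGB2BGR))
E
```

```text
L-65 [302.7 179.3  31.7  33.9] [0.4945 0.1207 0.003 ]
L3 [299.7 220.3  21.6  23.4] [0.562  0.1194 0.003 ]
L66 [295.8 255.6  14.6  17.3] [0.6257 0.1159 0.003 ]
S-34 [210.1 182.1  13.4  14.1] [ 0.4991 -0.0213  0.003 ]
S30 [210.8 220.6  16.   17.4] [ 0.5628 -0.0232  0.003 ]
L origin [0.5594 0.1187] yaw -0.0364 fit [[0.4945, 0.1211], [0.5624, 0.1186], [0.6254, 0.1163]]
S origin [ 0.533  -0.0223] yaw -0.0293 fit [[0.499, -0.0213], [0.563, -0.0232]]
w1 [21 14  0  0  0  0  0  0  0  0  0 35  2  0  0  0  0  0  5  1  0  0  0  0
  0  0  0  0  0 24 16  0  0  0  0  0]
w2 [60  2  0  0  0  0  0  0  0  0  0 32 31  0  0  0  0  0 21  6  0  0  0  0
  0  0  0  0  0  9  0  0  0  0  0  0]
```

View pics/disp.png

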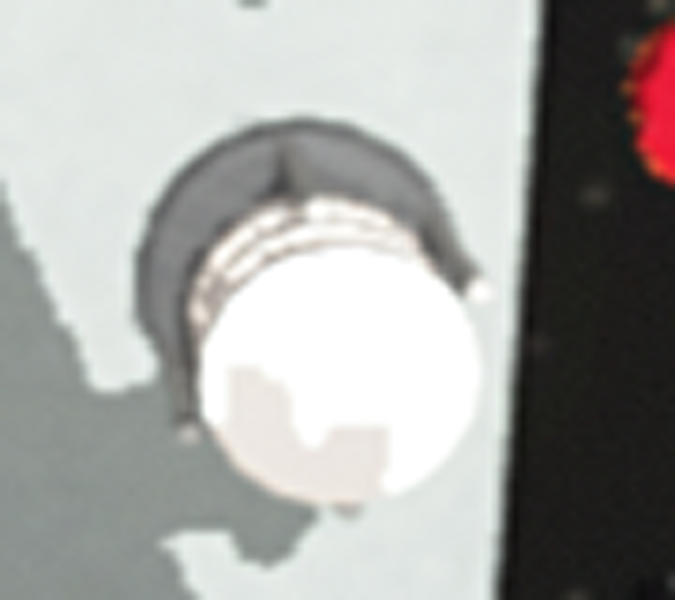

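The dispenser rods are at about -175°, -64°, 4° and 115°. That puts the dispenser's x axis at -30° and the closing line at 60°, so tool yaw is 150°. I'll take the dish first.

```bash
cat >> h.py <<'E'
def pick(x,y,z,yaw,w0,force,up=.17):
    movep((x,y,up),[np.pi,0,yaw]); gripper_to(w0); move_l((x,y,z+.03),.2); hit=move_l((x,y,z),.06,max_force=8)
    gripper_to(0,force); o=observe(); print("grip",hit,o["eef_pos"].round(4),"open",o["opening"].round(4),"f",np.round(o["grasp_force"],1))
    move_l((x,y,z+.05),.08); move_l((x,y,up),.25); o=observe(); print("lifted open",o["opening"].round(4),np.round(o["grasp_force"],1),o["ft_force"].round(2)); return o["opening"]
def place(x,y,z,yaw,w,up=.17):
    movep((x,y,up),[np.pi,0,yaw]); move_l((x,y,z+.012),.2); hit=move_l((x,y,z-.001),.03,max_force=4)
    o=observe(); print("place",hit,o["eef_pos"].round(4),"want z",z,"open",o["opening"].round(4)); gripper_to(w+.014); hold(.2); move_l((x,y,up),.2); print("t",observe()["time_s"])
E
python3 - <<'E'
from h import *
w=pick(.5188,.3377,.047,np.radians(150),.075,30)
shot("top","t1"); im,d,c=shot("wrist","wd")
print(observe()["time_s"])
E
```

```text
Traceback (most recent call last):
  File "h.py", line 13, in pick
    gripper_to(0,force); o=observe(); print("grip",hit,o["eef_pos"].round(4),"open",o["opening"].round(4),"f",np.round(o["grasp_force"],1))
                                                                                    ^^^^^^^^^^^^^^^^^^
AttributeError: 'float' object has no attribute 'round'
```

```bash
sed -i 's/o\["opening"\].round(4)/round(o["opening"],4)/g' h.py && python3 - <<'E'
from h import *
o=observe(); print(o["time_s"],o["eef_pos"],o["opening"],o["grasp_force"])
x,y=.5188,.3377
move_l((x,y,.10),.06); move_l((x,y,.17),.25); o=observe(); print(o["opening"],o["grasp_force"],o["ft_force"])
shot("wrist","wd")
E
```

```text
6.625 [0.51882053 0.33770893 0.04704122] -9.367881342570732e-05 0.0
-6.558371996423946e-05 0.0 [-7.11380728e-04 -1.87484531e-01 -7.51139439e-01]
```

View pics/wd.png

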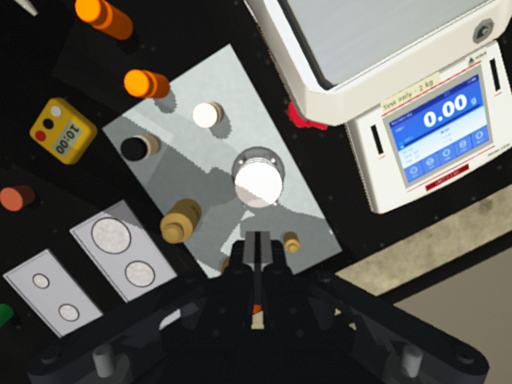

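```bash
cat >> h.py <<'E'
def cloud(n,s):
    im,d,c=shot(n,s); K,D,T=c["intrinsics"],c["dist_coeffs"],c["world_from_camera"]
    v,u=np.mgrid[:384,:512]; n=cv2.undistortPoints(np.float64(np.c_[u.ravel(),v.ravel()]).reshape(-1,1,2),K,np.array(D)).reshape(384,512,2)
    return im,np.dstack([n,np.ones((384,512))])*d[...,None]@T[:3,:3].T+T[:3,3]
E
python3 - <<'E'
from h import *
x,y=.5188,.3377
move_l((x-.06,y-.06,.24),.25)
im,P=cloud("wrist","wd2"); cv2.imwrite("pics/wd2c.png",cv2.cvtColor(cv2.resize(im,(800,600),interpolation=2),cv2.COLOR_RGB2BGR))
q=P.reshape(-1,3); q=q[(np.hypot(q[:,0]-x,q[:,1]-y)<.04)]; print(np.percentile(q[:,2],[50,80,95]))
h=np.percentile(q[:,2],90); t=q[abs(q[:,2]-h)<.004]; print(t.mean(0),np.ptp(t,0),len(t),observe()["time_s"])
n=np.linalg.lstsq(np.c_[t[:,:2],np.ones(len(t))],t[:,2],rcond=None)[0]; print("tilt",n[:2])
im,d,c=shot("side","s1"); cv2.imwrite("pics/s1c.png",cv2.cvtColor(cv2.resize(im[200:300,120:300],(792,440),interpolation=2),cv2.COLOR_RGB2BGR))
E
```

```text
[0.05278625 0.0617515  0.06286151]
[0.51915205 0.33886907 0.06147661] [0.04877023 0.04840761 0.00526969] 1042 8.7833
tilt [ 0.00436897 -0.00193893]
```

View pics/s1c.png

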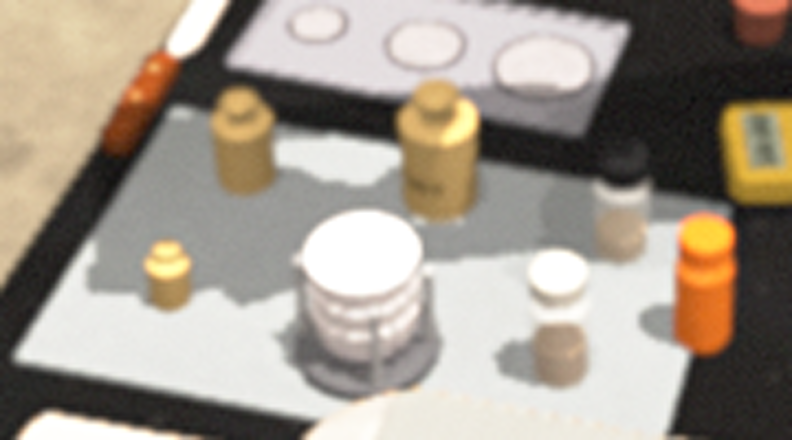

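```bash
python3 - <<'E'
from h import *
for w in (.0,.05,.075):
    gripper_to(w); im,P=cloud("wrist",f"g{int(w*1000)}"); o=observe(); e=o["eef_pos"]; yaw=np.radians(150)
    r=P.reshape(-1,3)-e; X=np.array([np.cos(yaw),np.sin(yaw)]); Y=np.array([np.sin(yaw),-np.cos(yaw)])
    L=np.c_[r[:,:2]@X,r[:,:2]@Y,-r[:,2]]; m=(abs(L[:,0])<.02)&(abs(L[:,1])<.08)&(L[:,2]>-.1)&(L[:,2]<.04)
    L=L[m]; print(w,o["opening"],"max z",np.percentile(L[:,2],[90,98,100]).round(4))
    for z0 in np.arange(-.05,.01,.005):
        s=L[(L[:,2]>=z0)&(L[:,2]<z0+.005)]
        if len(s): print("  z",z0.round(3),len(s),"|y|",abs(s[:,1]).min().round(4),abs(s[:,1]).max().round(4),"x",s[:,0].min().round(3),s[:,0].max().round(3))
print(observe()["time_s"])
E
```

```text
0.0 -0.0001349477303694723 max z [-0.0628 -0.0389 -0.029 ]
  z -0.05 267 |y| 0.0 0.0139 x 0.006 0.012
  z -0.045 225 |y| 0.0 0.0137 x 0.006 0.012
  z -0.04 219 |y| 0.0 0.0138 x 0.006 0.012
  z -0.035 133 |y| 0.0001 0.0129 x 0.006 0.012
  z -0.03 18 |y| 0.0005 0.006 x 0.01 0.011
0.05 0.049836053365988446 max z [-0.0546 -0.0377 -0.0282]
  z -0.05 387 |y| 0.0245 0.039 x -0.011 0.012
  z -0.045 343 |y| 0.0246 0.0387 x -0.011 0.012
  z -0.04 292 |y| 0.0247 0.0386 x -0.011 0.012
  z -0.035 138 |y| 0.0247 0.0365 x -0.011 0.011
  z -0.03 25 |y| 0.0249 0.0254 x -0.009 0.006
0.075 0.07506865683568152 max z [-0.0556 -0.042  -0.0347]
  z -0.05 437 |y| 0.037 0.0514 x -0.011 0.012
  z -0.045 357 |y| 0.037 0.0506 x -0.011 0.012
  z -0.04 176 |y| 0.0369 0.0434 x -0.011 0.011
  z -0.035 2 |y| 0.0375 0.0379 x -0.001 0.003
10.1
```

View pics/g50.png

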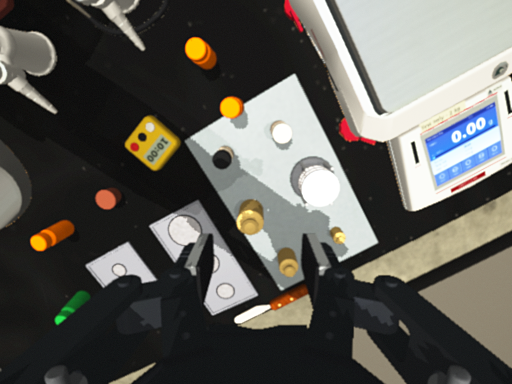

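The crop shows the dish still seated level. The wrist depth puts the visible fingertips about 28 mm above the reported TCP, which explains why the fingers closed over the dish. I'll retry lower, guarded by force.

```bash
python3 - <<'E'
from h import *
w=pick(.519,.338,.0215,np.radians(150),.075,30)
shot("wrist","wd3")
E
```

```text
grip False [0.5194 0.3382 0.0222] open 0.0484 f 30.6
lifted open 0.0481 31.0 [-0.47  0.18 -1.1 ]
```

View pics/wd3.png

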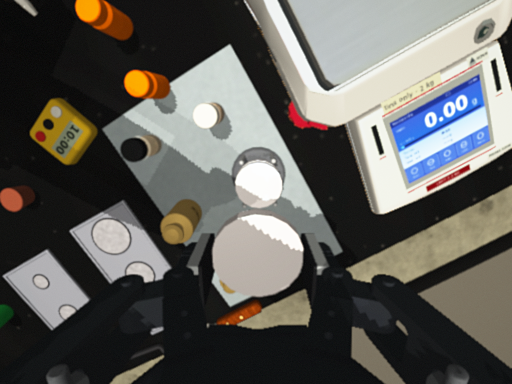

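The dish is held between the pads at (257,255), and the next dish has risen in the dispenser at (258,183). Before placing, I'll measure how the held dish sits.

```bash
python3 - <<'E'
from h import *
im,P=cloud("wrist","wd4"); e=observe()["eef_pos"]; q=P.reshape(-1,3)
v,u=np.mgrid[:384,:512]; m=(((u-257)/38)**2+((v-255)/32)**2<1).ravel(); t=q[m]; 
n=np.linalg.lstsq(np.c_[t[:,:2]-e[:2],np.ones(len(t))],t[:,2],rcond=None)[0]; print("tilt",n[:2],"top at tcp rel eef",n[2]-e[2])
m=(abs(q[:,2]-n[2])<.006)&(np.hypot(*(q[:,:2]-e[:2]).T)<.0245); print("centre off",(q[m].mean(0)-e).round(4))
zt=e[2]-(n[2]-.014)+.003; print("place z",zt)
place(.4945,.1215,zt,np.pi,.0485)
movep((.46,.16,.2),[np.pi,0,np.pi]); im,P=cloud("wrist","after_d")
q=P.reshape(-1,3)
for nm,cx,h in (("placed",(.4945,.121),.017),("disp",(.519,.338),.061)):
    t=q[(np.hypot(*(q[:,:2]-cx).T)<.04)&(abs(q[:,2]-h)<.006)]; print(nm,t.mean(0).round(4),np.ptp(t,0).round(3),len(t))
E
```

```text
tilt [-0.30102041  0.17334839] top at tcp rel eef 0.040103272500170734
centre off [-0.0014  0.0007  0.0398]
place z -0.023103272500170722
place True [ 0.495   0.1215 -0.0226] want z -0.023103272500170722 open 0.0484
t 17.975
placed [0.4942 0.1222 0.0164] [0.049 0.049 0.008] 1030
disp [0.5185 0.3369 0.0605] [0.054 0.054 0.008] 1224
```

```bash
python3 - <<'E'
from h import *
t=np.pi
w=pick(.5178,.2300,-.010,t,.065,80)
place(.5624,.1195,-.007,t,w)
w=pick(.4216,.2450,-.013,t,.055,30)
place(.6254,.1170,-.010,t,w)
movep((.46,.16,.2),[np.pi,0,np.pi]); im,P=cloud("wrist","a2"); cv2.imwrite("pics/a2b.png",cv2.cvtColor(cv2.resize(im,(800,600),interpolation=2),cv2.COLOR_RGB2BGR))
E
```

```text
grip False [ 0.5185  0.2303 -0.0092] open 0.0362 f 80.3
lifted open 0.036 80.5 [-0.13 -0.86 -4.73]
place True [ 0.5631  0.1195 -0.0062] want z -0.007 open 0.0362
t 25.9
grip False [ 0.422   0.2451 -0.0126] open 0.026 f 29.5
lifted open 0.0261 29.5 [ 0.05 -0.01 -1.32]
place True [ 0.6259  0.1169 -0.0097] want z -0.01 open 0.0263
t 34.2
```

View pics/a2b.png

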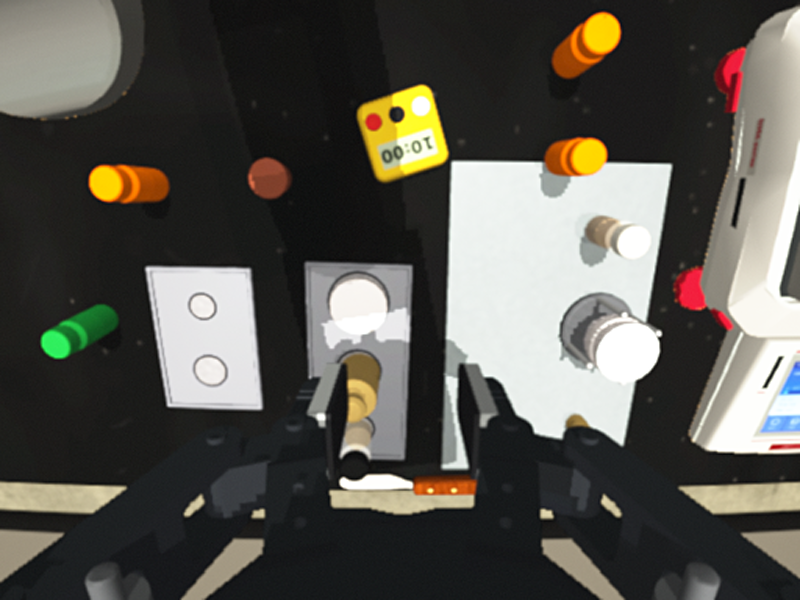

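The dish (358,304), large weight (355,385) and black vial (355,445) stand on their circles in the long tray. White vial and small weight next.

```bash
python3 - <<'E'
from h import *
t=np.pi
w=pick(.4313,.3280,-.013,t,.055,30)
place(.563,-.0225,-.010,t,w)
w=pick(.6194,.3313,-.022,t,.045,25)
place(.499,-.0206,-.019,t,w)
for i,p in enumerate([(.45,.05,.24),(.45,.22,.24)]):
    movep(p,[t,0,t]); hold(.3); im,P=cloud("wrist",f"f{i}"); cv2.imwrite(f"pics/f{i}b.png",cv2.cvtColor(cv2.resize(im,(800,600),interpolation=2),cv2.COLOR_RGB2BGR)); q=P.reshape(-1,3)
    for nm,cx,h in (("dish",(.4945,.121),.017),("large",(.5624,.119),.074),("black",(.6254,.117),.067),("white",(.563,-.023),.067),("small",(.499,-.021),.038),("mid",(.6155,.242),.053),("disp",(.519,.338),.061)):
        s=q[(np.hypot(*(q[:,:2]-cx).T)<.03)&(abs(q[:,2]-h)<.004)]
        if len(s)>20:
            n=np.linalg.lstsq(np.c_[s[:,:2],np.ones(len(s))],s[:,2],rcond=None)[0]; print(nm,s.mean(0).round(4),np.ptp(s,0).round(3),len(s),"tilt",n[:2].round(3))
print(observe()["time_s"])
E
```

```text
grip False [ 0.4317  0.3282 -0.0125] open 0.0257 f 29.6
lifted open 0.0259 29.5 [-0.03 -0.02 -2.11]
place True [ 0.5636 -0.0225 -0.0095] want z -0.01 open 0.0253
t 43.75
grip False [ 0.6198  0.3315 -0.0214] open 0.0183 f 25.7
lifted open 0.0181 25.5 [-0.16  0.37 -1.6 ]
place True [ 0.4996 -0.0207 -0.0185] want z -0.019 open 0.0182
t 53.2083
dish [0.4943 0.1217 0.0165] [0.049 0.049 0.005] 821 tilt [0.004 0.001]
small [ 0.499  -0.0205  0.0369] [0.011 0.01  0.004] 54 tilt [ 0.046 -0.007]
mid [0.6146 0.2423 0.0518] [0.015 0.016 0.004] 67 tilt [ 0.168 -0.045]
disp [0.5194 0.337  0.0606] [0.049 0.05  0.006] 893 tilt [-0.     0.011]
dish [0.4944 0.1223 0.0164] [0.049 0.049 0.006] 823 tilt [ 0.006 -0.003]
large [0.5626 0.1201 0.0727] [0.023 0.023 0.005] 202 tilt [ 0.048 -0.027]
white [ 0.5628 -0.0213  0.0656] [0.023 0.023 0.004] 209 tilt [ 0.001 -0.037]
small [ 0.4994 -0.02    0.0366] [0.011 0.012 0.005] 47 tilt [0.043 0.046]
mid [0.617  0.2422 0.0517] [0.018 0.017 0.005] 105 tilt [0.072 0.009]
disp [0.5192 0.3379 0.0606] [0.051 0.05  0.006] 969 tilt [0.006 0.005]
55.1417
```

View pics/f0b.png

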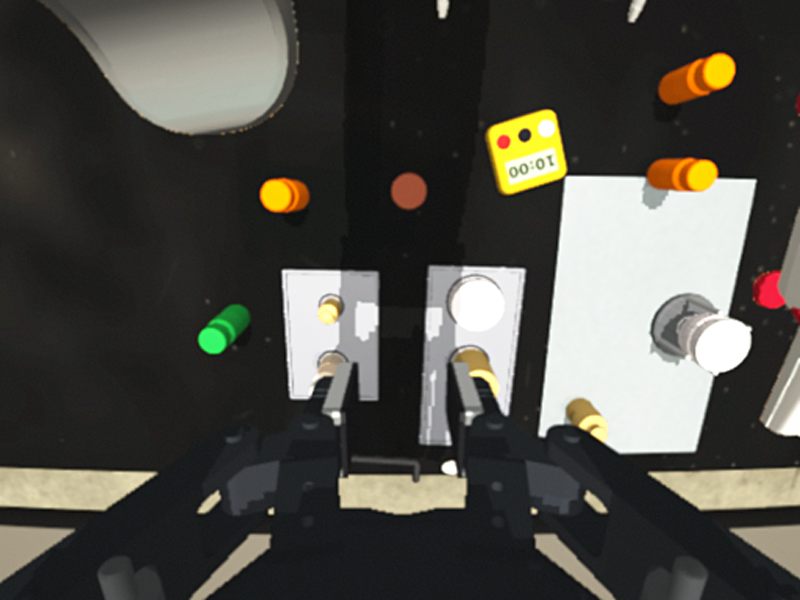

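The view shows everything upright on its circle: small weight (330,308), white vial (330,360), dish (477,303) and large weight (475,365). The middle weight is unmoved at (587,418). The black vial is hidden by a finger here, but the previous picture showed it standing. The gripper is clear, so I'm handing in.

```bash
python3 -c "
from plant import *
print(job_done())"
```

```text
the job is handed in; nothing more can be done
None
```

I placed both kits on their circles, left the middle weight and the remaining dishes where they were, and handed the job in at about 55 s of the 128 s; the verdict was not shown, and the black vial was checked only by eye, in a picture taken before the last two placings.

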